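# Start the glass kiln from its console

## Task

Start the glass kiln from its grey console, by pressing only: first switch on the blue fan rocker by pushing its raised half all the way down, then the yellow heater rocker in the same way, then press the green start button fully down, hold it there for a full second and let it come up again. Never switch the heater on before the fan or press start before both are on, leave the red stop button alone, and do not lift or shift the things lying around the console.

Things in the scene. Friction and masses are not known exactly. Their poses are not given: they have to be found in the camera images.
- console: Grey console fixed to the bench, 130 (its x) x 340 (its y) x 50 mm high; origin at the centre of its underside, z up. Its +x side has a dark display strip. Four controls (blue and yellow rockers, green and red buttons) stand in a row on its top, 12 mm to the -x side of its middle line, at y = -120, -40, 40 and 120 mm of its frame; which is at which place changes. Black plinths round them rise to 62 mm at most.
- fan (a joint): BLUE fan rocker. 34 mm wide, two 28 mm halves in a shallow V. Value in rad: 0 to 0.06 = off: the half towards the console's -x side is level, 72 mm above the bench; the other, towards +x, with a white bar 6 mm wide across it, slopes up to about 84 mm at its end. 0.44 = fully on: the white-barred half is level. About 2 to 3 N down on the raised half tips it; no spring, stays where left.
- heater (a joint): YELLOW heater rocker. 34 mm wide, two 28 mm halves in a shallow V. Value in rad: 0 to 0.06 = off: the half towards the console's -x side is level, 72 mm above the bench; the other, towards +x, with a white bar 6 mm wide across it, slopes up to about 84 mm at its end. 0.44 = fully on: the white-barred half is level. About 2 to 3 N down on the raised half tips it; no spring, stays where left.
- fan_press (a point): Point on top of the white-barred (raised) half of the blue fan rocker, 20 mm from the V along the slope; it moves with the rocker: about 80.5 mm above the bench when off, 71.5 mm when on. Push straight down here. Its frame's axes are the console's at joint value 0; its x axis tips down as the rocker is pressed.
- heater_press (a point): Point on top of the white-barred (raised) half of the yellow heater rocker, 20 mm from the V along the slope; it moves with the rocker: about 80.5 mm above the bench when off, 71.5 mm when on. Push straight down here. Its frame's axes are the console's at joint value 0; its x axis tips down as the rocker is pressed.
- start (a joint): GREEN start button: round push button, 30 mm across, in a black 46 mm collar whose rim is 62 mm above the bench. Sprung: joint value in m, 0 = up, 0.006 = fully down, grows as pressed straight down; starts to move at about 1.5 N and is fully down at about 5 N; comes back up by itself. 
- start_top (a point): Centre of the top face of the green start button, 72 mm above the bench when up; moves with it.
- stop (a joint): RED stop button, not to be pressed: round push button, 30 mm across, in a black 46 mm collar whose rim is 62 mm above the bench. Sprung: joint value in m, 0 = up, 0.006 = fully down, grows as pressed straight down; starts to move at about 1.5 N and is fully down at about 5 N; comes back up by itself. 
- stop_top (a point): Centre of the top face of the red stop button, 72 mm above the bench when up.
- brush_jar: Loose glass jar, 72 mm across and 90 mm high, with three paintbrushes standing in it up to 205 mm; origin under its centre. Beyond the console's +y end. Leave alone.
- pigment_jar: Loose small dark red pigment jar, 54 mm across, 62 mm high; origin under its centre. Beyond the console's -y end. Leave alone.
- glass_tile: Loose pale glass pane with dark red painting, 90 x 130 x 6 mm, lying flat on the console's +x side; origin at the centre of its underside. Leave alone.
- paintbrush: Loose flat paintbrush, 190 mm long, 42 mm wide, 20 mm thick, lying along the console on its -x side; origin at the middle of its underside. Leave alone.

How it is judged:
On the way, in this order (a step that is already met when the one before it is completed fails the run):
1. the blue fan rocker is fully on, with the heater still off (value of joint fan above 0.36 rad and value of joint heater below 0.2 rad), for 0.2 s.
2. the yellow heater rocker is fully on too (value of joint each of fan, heater above 0.36 rad), for 0.2 s.
3. the green start button is held fully down (over 4.5 of 6 mm) for 0.7 s with both rockers on (all of step 2 and value of joint start above 0.0045 m), for 0.7 s.
At the end, for the whole second after the job is handed in: Both rockers are on (over 0.36 of 0.44 rad), both buttons are up (under 1.5 mm), and the brush jar, pigment jar, glass pane and paintbrush are within 30 mm of where they began (all of step 2 and value of joint each of start, stop below 0.0015 m and distance of each of brush_jar, pigment_jar, glass_tile, paintbrush from where it was at the start of the episode below 0.03 m); the robot touches nothing.
It fails at once if the heater is on while the fan is off (value of joint heater above 0.2 rad and value of joint fan below 0.3 rad).
It fails at once if start is pressed (over 3 mm) while the fan or the heater is off (value of joint start above 0.003 m and value of joint any of fan, heater below 0.3 rad).
It fails at once if the red stop button is pressed (over 3 mm) (value of joint stop above 0.003 m).
It fails at once if the brush jar, pigment jar, glass pane or paintbrush is lifted or shifted by more than 30 mm (distance of any of brush_jar, pigment_jar, glass_tile, paintbrush from where it was at the start of the episode above 0.03 m).
It also fails if it takes over 45 s, if anything falls off the work surface, if the arm or the gripper's body presses on something with over 40 N, if the wrist force passes 120 N, or if a joint passes its speed limit or range.

## Robot

A 6-joint arm with a two-finger parallel gripper is mounted at the origin on the work surface. World frame = base frame: x ahead of the robot, y to its left, z up, the work surface at z = 0. Lengths are in m, angles in rad, forces in N, time in s.
With the tool pointing down it reaches from about 0.325 to 0.875 m from the base axis. Payload 4.4 kg.
Tool frame: the origin (TCP) lies midway between the tips of the shut fingers; the grasp point (between the pads) lies 19 mm behind it; z points along the fingers, y is the line along which they close (so a half turn about z gives the same grasp; the last joint's range is limited). The gripper opens to 85 mm and grips with 20 to 120 N. Pads are 22 mm wide; open, the fingers measure 114 mm over their backs; the gripper's body (76 mm by 85 mm) begins 54 mm behind the grasp point. The pads swing forward as they close: fully open they stand 13 mm farther back than shut.
Start: joints at [-1.321, 0.207, 1.542, -0, 1.393, -0.15], TCP at [0.224, -0.529, 0.231] pointing down, gripper open.
Joint ranges: [-2.73, 2.73], [-0.86, 2.22], [0.23, 2.46], [-1.11, 4.25], [0.08, 2.63], [-2.82, 2.82]. Speed limits (rad/s): [2.79, 2.79, 3.14, 3.14, 3.14, 3.14].

## Interface

Orientations are given as a unit quaternion [w, x, y, z].
In Python, from cell import status, eyes, hand_in gives the robot as it stands. The module is installed in compiled form; this text tells all that it offers.
- The arm moves only by the tool carry_out, never from a script. Its argument "moves" is one flat list of numbers, 5 for each row, row after row: the opening, from -1 (shut) to 1 (fully open), then the shift along the tool's x, y, z in cm, then the turn about the tool's z in rad. In form: [claw, dx, dy, dz, twist, claw, dx, dy, dz, twist, ...]. A call has 1 to 10 rows; each row shifts and turns the commanded pose from where the row before left it, along the tool's axes as they then stand; what a row does not reach is not made up. A row lasts 1/8 s, in which the tool goes at most 62.5 mm and 10.7 degrees, less where a joint would pass 70% of its speed; a pose out of reach is approached as far as the arm can. A call is refused whole if a number of a shift passes 6.25 or a number of a turn 0.188, either way. A call with a gripper value outside its range is refused whole. The fingers move at their own pace and stop on an object; "squeeze" is the grip in N (left out, the last holds). Time passes only in rows, so rows that do not move let the fingers close. It gives the time, the measured TCP pose, the force, the opening and the grip force at its end, in the units of the state.
- status.get_state(): the state, without advancing time (a new reading comes with each control period).
- eyes.capture(name): name is "scene" or "top" or "wrist"; returns (picture, depth): 384x512x3 uint8, blue, green, red; 384x512 float32, m along the optical axis (not along the pixel's ray), 0 where there is no reading.
- eyes.camera_params(name): a dict with "intrinsics" (3x3 intrinsics, pixels), "cam_to_world" (4x4, takes a point from camera to world coordinates). Camera axes: x right, y up, looking along -z (the intrinsics and any distortion apply to the point x, -y, -z); pixel columns grow to the right and rows downward; lengths in m; the calibration is good to about 2 mm. A picture is of the moment at which its call begins: read the wrist's pose just before it. camera_params takes no time and is no camera call; for the wrist camera it gives the pose at the moment of the call.
- hand_in(): hands the job in; it is judged then, once.
The state is a dict: "time_s": time; "joints": joint angles; "qd": joint speeds; "effort": joint torques, N m; "eef_pos": TCP position; "eef_rot": TCP orientation; "wrist_force": force on the tool from outside, world axes, zero at the start; "moment": the same for the moment, N m; "finger_gap": finger opening in m; "grip_force": force on a finger pad.
Only numpy, scipy, OpenCV 4.12 (cv2) and the standard library are available. Lean on these libraries where they do the work, as an engineer would, in place of code of your own. Each camera call takes 0.05 s, during which the arm holds its last target. There are 200 camera calls.

## Working session

There is one attempt and no reset: what is moved stays moved. The work goes in short steps, Python scripts to look and compute and a tool call to move; the robot and the scene stay as the last step left them, time stands still between calls to the robot, and variables do not carry over. Pictures are saved under pics/ and viewed, at most 10 in all, crops included, and the job is handed in when it is done.

Besides the shell and the picture viewer there is one more tool, called after "Call:" by a JSON object that holds its "api" and its "payload". carry_out: Moves the arm, as the interface text tells. Its arguments: {"type":"object","properties":{"moves":{"type":"array","items":{"type":"number"}},"squeeze":{"type":"number"}},"required":["moves"]}

```bash
mkdir -p pics
cat > h.py <<'E'
import numpy as np, cv2
from cell import status, eyes
def cap(n):
    P=eyes.camera_params(n); im,d=eyes.capture(n)
    return im,d,np.array(P["intrinsics"]),np.array(P["cam_to_world"])
def ray(u,v,K,T,z):
    r=np.linalg.inv(K)@[u,v,1]; r=T[:3,:3]@[r[0],-r[1],-r[2]]; o=T[:3,3]
    return o+r*(z-o[2])/r[2]
def blobs(im,K,T,z,mn=40):
    hsv=cv2.cvtColor(im,cv2.COLOR_BGR2HSV)
    for n,lo,hi in [("blue",(98,110,50),(128,255,255)),("yellow",(20,120,90),(34,255,255)),("green",(45,90,40),(85,255,255)),("red",(0,150,90),(8,255,255)),("red2",(172,150,90),(180,255,255))]:
        c,l,s,ce=cv2.connectedComponentsWithStats(cv2.inRange(hsv,lo,hi))
        for i in range(1,c):
            if s[i,4]>mn: print(n,s[i],ce[i].round(1),ray(*ce[i],K,T,z).round(4))
E
python3 - <<'E'
from h import *
s=status.get_state(); print(s["eef_pos"],s["eef_rot"],s["time_s"])
for n in("top","scene"):
    im,d,K,T=cap(n); cv2.imwrite(f"pics/{n}.png",im); print(n,T.round(3).tolist()); blobs(im,K,T,.072)
E
```

```text
[ 0.22413483 -0.52867699  0.23012391] [-1.15224759e-03  9.79984529e-01  1.99070316e-01 -6.58680824e-05] 0.0
top [[0.0, 0.984, -0.179, 0.446], [-1.0, 0.002, 0.013, 0.05], [0.013, 0.179, 0.984, 0.854], [0.0, 0.0, 0.0, 1.0]]
blue [247 209  17  28 384] [255.3 223.7] [0.5199 0.0472 0.072 ]
yellow [210 212  17  27 344] [218.  226.7] [0.5134 0.1274 0.072 ]
green [175 221  14  14 154] [181.4 227.3] [0.5121 0.2059 0.072 ]
red [287 216  12  12 101] [292.7 221.6] [ 0.5245 -0.0337  0.072 ]
scene [[0.741, -0.489, 0.46, 1.088], [0.671, 0.537, -0.511, -0.517], [0.003, 0.687, 0.726, 0.913], [0.0, 0.0, 0.0, 1.0]]
blue [345   0  48  39 845] [364.   19.4] [0.2967 0.9712 0.072 ]
blue [449   8  31  41 553] [462.9  30.3] [0.5955 1.1385 0.072 ]
blue [220 179  27  20 311] [232.4 188.9] [0.5259 0.0429 0.072 ]
yellow [241 161  27  19 287] [253.2 170.7] [0.5213 0.123  0.072 ]
green [417   0  25  36 557] [428.5  16.1] [0.4567 1.1517 0.072 ]
green [267 149  12  11 102] [272.4 154.2] [0.5172 0.2013 0.072 ]
red [204 203  13  11 104] [209.7 207.8] [ 0.5285 -0.0362  0.072 ]
```

View pics/top.png

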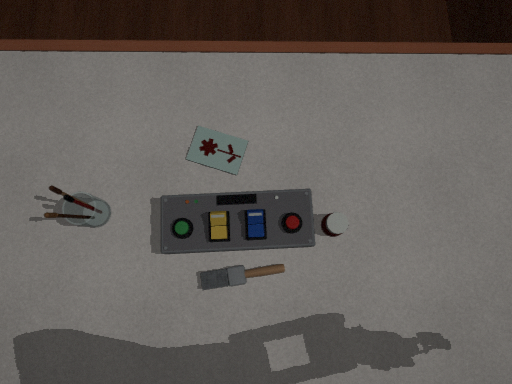

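The top view shows the console with its display strip facing world +x. Green is at (181,227), yellow (218,226), blue (255,224) and red (293,222), and the yaw is about 0.05 rad. I'll shut the fingers, align the tool with the console and go above the blue rocker for a closer look.

Call:
{"api": "carry_out", "payload": {"moves": [-1, 0, 0, 0, 0.175, -1, 0, 0, 0, 0.175, -1, 2.5, -4.7, 0, 0, -1, 2.5, -4.7, 0, 0, -1, 2.5, -4.7, 0, 0, -1, 2.5, -4.7, 0, 0, -1, 2.5, -4.7, 0, 0, -1, 2.5, -4.7, 0, 0, -1, 2.5, -4.7, 0, 0, -1, 2.5, -4.7, 0, 0], "squeeze": 20}}

```text
time_s: 1.35
eef_pos: [0.4052, -0.142, 0.231]
eef_rot: [-0.0, 1.0, 0.025, -0.0]
wrist_force: [1.6, 0.3, -0.4]
finger_gap: -0.0
grip_force: 0.0
```

Call:
{"api": "carry_out", "payload": {"moves": [-1, 2.5, -4.7, 0, 0, -1, 2.5, -4.7, 0, 0, -1, 2.5, -4.7, 0, 0, -1, 2.5, -4.7, 0, 0, -1, 0, 0, 0, 0, -1, 0, 0, 0, 0]}}

```text
time_s: 2.1
eef_pos: [0.4947, 0.0489, 0.2307]
eef_rot: [0.0, 1.0, 0.026, -0.001]
wrist_force: [0.0, 0.0, -0.5]
finger_gap: -0.0003
grip_force: 0.0
```

Run:
```python
from h import *
s=status.get_state(); print(s["eef_pos"],s["eef_rot"],s["time_s"],s["finger_gap"])
im,d,K,T=cap("wrist"); cv2.imwrite("pics/w1.png",im); print(T.round(3).tolist()); blobs(im,K,T,.072,200)
```

```text
[0.49466886 0.04885997 0.23067998] [ 2.77152274e-04  9.99668034e-01  2.57505143e-02 -8.09576001e-04] 2.1 -0.00034207328975125194
[[0.051, 0.962, 0.268, 0.562], [-0.999, 0.049, 0.014, 0.053], [0.0, -0.268, 0.963, 0.374], [0.0, 0.0, 0.0, 1.0]]
blue [ 240  103   42   69 2407] [260.3 138.1] [0.5235 0.048  0.072 ]
yellow [ 147  103   48   68 2563] [172.2 137.6] [0.5198 0.1273 0.072 ]
green [  67  122   38   34 1003] [ 85.4 138.6] [0.5149 0.2055 0.072 ]
red [332 123  33  34 868] [348.  139.3] [ 0.5264 -0.0311  0.072 ]
```

View pics/w1.png

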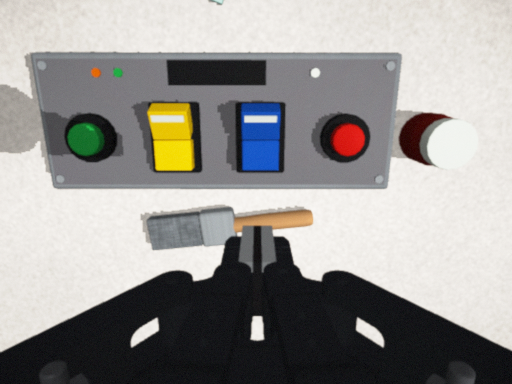

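The wrist view agrees with the top view: blue V at (260,139), white bar at (260,119), controls within 1–2 mm of a straight line at 80 mm spacing. The fan press point is at about (0.541, 0.049).

Call:
{"api": "carry_out", "payload": {"moves": [-1, 4.6, 0.25, 0, 0, -1, 0, 0, 4.5, 0, -1, 0, 0, 4.5, 0, -1, 0, 0, 3.5, 0, -1, 0, 0, 1.0, 0, -1, 0, 0, 1.0, 0, -1, 0, 0, 0.8, 0, -1, 0, 0, 0.6, 0, -1, 0, 0, 0, 0]}}

```text
time_s: 3.28
eef_pos: [0.5419, 0.0489, 0.0729]
eef_rot: [0.0, 1.0, 0.025, 0.001]
wrist_force: [1.8, 0.1, 2.8]
finger_gap: -0.0002
grip_force: 1.0
```

Contact at 2.8 N; going slightly lower, then up to check.

Call:
{"api": "carry_out", "payload": {"moves": [-1, 0, 0, 0.2, 0, -1, 0, 0, 0.2, 0, -1, 0, 0, 0, 0, -1, 0, 0, 0, 0]}}

```text
time_s: 3.78
eef_pos: [0.5422, 0.0489, 0.0713]
eef_rot: [0.0, 1.0, 0.026, 0.001]
wrist_force: [-4.4, -0.4, 17.3]
finger_gap: 0.0002
grip_force: 8.7
```

Call:
{"api": "carry_out", "payload": {"moves": [-1, 0, 0, -4.0, 0, -1, 0, 0, -6, 0, -1, -4.6, -3.9, -4, 0, -1, 0, -4.0, 0, 0, -1, 0, 0, 0, 0, -1, 0, 0, 0, 0]}}

```text
time_s: 4.53
eef_pos: [0.4969, 0.1202, 0.2018]
eef_rot: [0.0, 1.0, 0.026, -0.001]
wrist_force: [0.2, 0.9, 0.3]
finger_gap: -0.0
grip_force: 0.0
```

Run:
```python
from h import *
s=status.get_state(); print(s["eef_pos"],s["eef_rot"],s["time_s"],s["finger_gap"])
im,d,K,T=cap("wrist"); cv2.imwrite("pics/w2.png",im); blobs(im,K,T,.072,200)
```

```text
[0.49690574 0.12023267 0.20179479] [ 3.45005128e-04  9.99667236e-01  2.57569368e-02 -1.37083227e-03] 4.525 -1.6712003132268288e-05
blue [ 323  113   48   73 2990] [345.9 151.6] [0.5218 0.0489 0.072 ]
yellow [ 228  111   44   74 2844] [249.8 148.9] [0.52  0.128 0.072]
green [ 135  132   40   38 1155] [154.4 150.2] [0.5149 0.2063 0.072 ]
red [ 424  133   38   37 1069] [442.2 150.5] [ 0.5267 -0.0302  0.072 ]
```

View pics/w2.png

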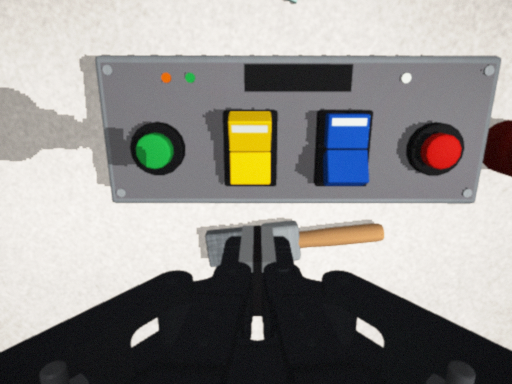

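The blue rocker has flipped: its barred half at (348,130) is now level. Yellow is still off. Next is the heater at (0.5375, 0.1275).

Call:
{"api": "carry_out", "payload": {"moves": [-1, 4.1, -0.55, 0, 0, -1, 0, 0, 4.5, 0, -1, 0, 0, 4.5, 0, -1, 0, 0, 1.0, 0, -1, 0, 0, 1.0, 0, -1, 0, 0, 1.0, 0, -1, 0, 0, 0.8, 0, -1, 0, 0, 0.4, 0, -1, 0, 0, 0.1, 0, -1, 0, 0, 0, 0]}}

```text
time_s: 5.82
eef_pos: [0.5401, 0.1282, 0.0715]
eef_rot: [-0.0, 1.0, 0.025, 0.002]
wrist_force: [1.0, 0.0, 5.5]
finger_gap: -0.0001
grip_force: 3.0
```

Call:
{"api": "carry_out", "payload": {"moves": [-1, 0, 0, 0, 0, -1, 0, 0, 0, 0]}}

```text
time_s: 6.08
eef_pos: [0.5401, 0.1281, 0.0715]
eef_rot: [-0.0, 1.0, 0.025, 0.002]
wrist_force: [1.7, -0.0, 6.4]
finger_gap: 0.0001
grip_force: 2.9
```

Call:
{"api": "carry_out", "payload": {"moves": [-1, 0, 0, 0.2, 0, -1, 0, 0, 0, 0, -1, 0, 0, 0, 0, -1, 0, 0, -4.0, 0, -1, 0, 0, -6, 0, -1, -2.1, -4, -3, 0, -1, 0, -3.9, 0, 0, -1, 0, 0, 0, 0, -1, 0, 0, 0, 0]}}

```text
time_s: 7.2
eef_pos: [0.5125, 0.2054, 0.1968]
eef_rot: [0.001, 1.0, 0.026, -0.001]
wrist_force: [0.4, -0.9, -0.9]
finger_gap: -0.0
grip_force: 0.0
```

Run:
```python
from h import *
s=status.get_state(); print(s["eef_pos"],s["eef_rot"],s["time_s"],s["finger_gap"])
im,d,K,T=cap("wrist"); cv2.imwrite("pics/w3.png",im); blobs(im,K,T,.072,200)
```

```text
[0.51251081 0.20543769 0.19681292] [ 5.70462275e-04  9.99668729e-01  2.56949631e-02 -1.36920777e-03] 7.2 -3.4951063364875566e-05
blue [ 420  138   55   72 3175] [445.9 176.5] [0.5218 0.0503 0.072 ]
yellow [ 329  138   47   72 2850] [351.1 176.5] [0.5178 0.1285 0.072 ]
green [ 237  156   37   38 1098] [254.9 175. ] [0.515  0.2079 0.072 ]
```

View pics/w3.png

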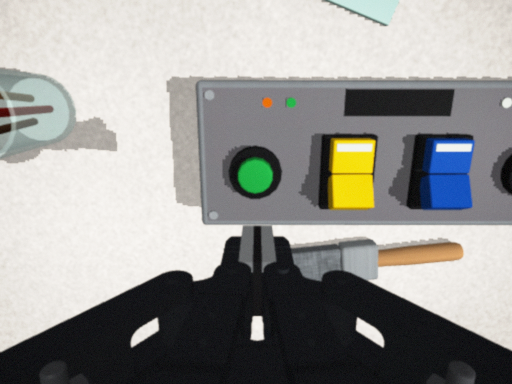

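Both rockers are on: the barred halves at (353,148) and (453,148) are level. The green button is at (255,175), directly ahead of the fingers. Pressing and holding it.

Call:
{"api": "carry_out", "payload": {"moves": [-1, 0.1, -0.15, 4.5, 0, -1, 0, 0, 4.5, 0, -1, 0, 0, 1.5, 0, -1, 0, 0, 1.0, 0, -1, 0, 0, 0.8, 0, -1, 0, 0, 0.6, 0, -1, 0, 0, 0.4, 0, -1, 0, 0, 0, 0]}}

```text
time_s: 8.25
eef_pos: [0.5158, 0.2076, 0.0663]
eef_rot: [-0.0, 1.0, 0.026, 0.001]
wrist_force: [-1.1, -1.3, 4.7]
finger_gap: 0.0
grip_force: 2.3
```

Call:
{"api": "carry_out", "payload": {"moves": [-1, 0, 0, 0.2, 0, -1, 0, 0, 0, 0, -1, 0, 0, 0, 0, -1, 0, 0, 0, 0, -1, 0, 0, 0, 0, -1, 0, 0, 0, 0, -1, 0, 0, 0, 0, -1, 0, 0, 0, 0, -1, 0, 0, 0, 0, -1, 0, 0, 0, 0]}}

```text
time_s: 9.5
eef_pos: [0.5158, 0.2076, 0.0659]
eef_rot: [0.0, 1.0, 0.026, 0.001]
wrist_force: [-3.9, -2.8, 13.4]
finger_gap: -0.0001
grip_force: 6.9
```

Call:
{"api": "carry_out", "payload": {"moves": [-1, 0, 0, -2.0, 0, -1, 0, 0, -4, 0, -1, 0, 0, -6, 0, -1, 0, 0, -2, 0, -1, 0, 0, 0, 0, -1, 0, 0, 0, 0, -1, 0, 0, 0, 0]}}

```text
time_s: 10.38
eef_pos: [0.5132, 0.2071, 0.2006]
eef_rot: [0.0, 1.0, 0.025, -0.002]
wrist_force: [-0.5, 0.8, -0.5]
finger_gap: -0.0
grip_force: 0.0
```

Run:
```python
from h import *
s=status.get_state(); print(s["eef_pos"],s["wrist_force"],s["time_s"])
im,d,K,T=cap("wrist"); cv2.imwrite("pics/w4.png",im); blobs(im,K,T,.072,200)
```

```text
[0.51322777 0.20714054 0.2006347 ] [-0.50014416  0.8037789  -0.47084433] 10.375
blue [ 420  138   54   71 3087] [445.4 176. ] [0.5218 0.0503 0.072 ]
yellow [ 329  138   47   71 2816] [351.9 175.6] [0.5182 0.1286 0.072 ]
green [ 239  156   37   38 1073] [257.1 174.7] [0.515  0.2078 0.072 ]
```

View pics/w4.png

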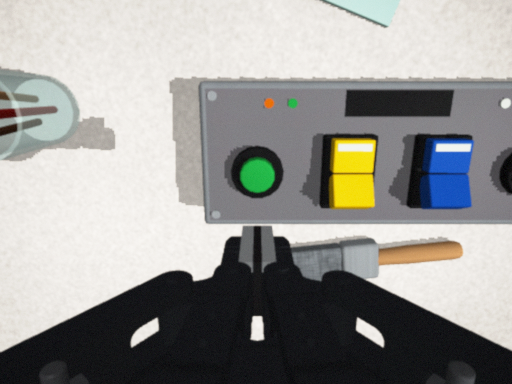

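The green button at (257,175) is back up, both rockers are on, and nothing has shifted. Handing in.

```bash
python3 -c "from cell import hand_in; print(hand_in())"
```

```text
the job is handed in; nothing more can be done
None
```

The job is handed in (no verdict came back): fan on, then heater on, then green start held fully down for over a second and released; red stop and the loose objects were left alone, and it took about 10 s of the 45 s limit.

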